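# Blow off a marking fixture and hold a housing into its corner

### The arm

A 7-joint arm with a two-finger parallel gripper is mounted at the origin on the work surface. World frame = base frame: x ahead of the robot, y to its left, z up, the work surface at z = 0. Lengths are in m, angles in rad, forces in N, time in s.
With the tool pointing down it reaches from about 0.4 to 0.85 m from the base axis. Payload 4.5 kg.
Tool frame: the origin (TCP) lies where the fingers leave the gripper's body, on its centre line; the fingertips stand 64 mm ahead of it and the grasp point (between the pads) lies 45 mm ahead of it; z points along the fingers, y is the line along which they close (so a half turn about z gives the same grasp; the last joint's range is limited). The gripper opens to 88 mm and grips with 3 to 60 N. Pads are 18 mm wide; open, the fingers measure 123 mm over their backs; the gripper's body (75 mm by 187 mm) begins 45 mm behind the grasp point.
Start: joints at [1.199, 0.689, -0.195, 1.565, 0.157, 0.902, -0.215], TCP at [0.247, -0.574, 0.303] pointing down, gripper open.
Joint ranges: [-3.01, 3.01], [-0.46, 2.08], [-1.47, 1.51], [0.13, 2.56], [-1, 4.14], [0.04, 2.09], [-2.66, 2.66]. Speed limits (rad/s): [2.57, 2.57, 3.14, 3.14, 3.14, 3.14, 3.14].

### API

Orientations are given as a unit quaternion [x, y, z, w].
In Python, from plant import r gives the robot as it stands.
- The arm moves only by the tool play_rows, never from a script. Its arguments are lists of equal length, an entry for each row: "translation": the shift along the tool's x, y, z in m, a list of three; "delta_rot": the turn, a rotation vector about the tool's x, y, z in degrees, a list of three; "grip": the opening, from -1 (shut) to 1 (fully open). In form: {"translation": [[x, y, z], ...], "delta_rot": [[rx, ry, rz], ...], "grip": [grip, ...]}. A call has 1 to 20 rows; each row shifts and turns the commanded pose from where the row before left it, along the tool's axes as they then stand; what a row does not reach is not made up. A row lasts 1/8 s, in which the tool goes at most 62.5 mm and 10.7 degrees, less where a joint would pass 70% of its speed; a pose out of reach is approached as far as the arm can. A call with a gripper value outside its range is refused whole. The fingers move at their own pace and stop on an object; "squeeze" is the grip in N (left out, the last holds). Time passes only in rows, so rows that do not move let the fingers close. It gives the time, the measured TCP pose, the force, the opening and the grip force at its end, in the units of the state.
- r.get_state(): the state, without advancing time (a new reading comes with each control period).
- r.snapshot(name): name is "scene" or "side" or "wrist"; returns the picture (420x560x3 uint8, blue, green, red); there is no depth.
- r.get_calibration(name): a dict with "intrinsics" (3x3 intrinsics, pixels), "eye" and "rotation" of the camera in the world. Camera axes: x right, y up, looking along -z (the intrinsics and any distortion apply to the point x, -y, -z); pixel columns grow to the right and rows downward; lengths in m; the calibration is good to about 2 mm. A picture is of the moment at which its call begins: read the wrist's pose just before it. get_calibration takes no time and is no camera call; for the wrist camera it gives the pose at the moment of the call.
- r.finish_job(): hands the job in; it is judged then, once.
Trained networks look in the newest picture that a camera, given by its name, has taken for a name from the list of things; names that differ only in an ending like _2 or _b are one class to them, and where a whole thing is asked for, a point or a joint stands for the part that bears it (a point fixed in the world has none). Each returns a list of dicts, best first, with "confidence" (0 to 1); they miss things now and then, are a little off and sometimes report something else, mostly with a low value. They report only what shows in the picture. A call takes as long as a camera call. They do not tell look-alikes from the thing itself.
- r.look_for(camera, target): "point" ([x, y, z] in m, in world coordinates, good to about 4 mm: the middle of the surface that is visible of it).
- r.silhouettes(camera, target): "pixels" (420x560 bool, what is visible of it).
The state is a dict: "clock": time; "q": joint angles; "qd": joint speeds; "joint_torque": joint torques, N m; "tool_pos": TCP position; "eef_rot": TCP orientation; "contact_force": force on the tool from outside, world axes, zero at the start; "moment": the same for the moment, N m; "opening": opening from 0.0 (shut) to 1.0 (fully open); "finger_force": force on a finger pad.
Only numpy, scipy, OpenCV 4.12 (cv2) and the standard library are available. Lean on these libraries where they do the work, as an engineer would, in place of code of your own. Each camera call takes 0.05 s, during which the arm holds its last target. There are 200 camera calls.

### The job

Before the housing goes in, squeeze the fixed air gun's trigger fully for a moment to blow the fence and stop clean, and let it go. Then slide the metal housing square up to the fence and the end stop, and with the fingertips in the step above its flange push diagonally, about 15 N into the fence and 10 N down onto the bed together, so that it cannot shift during marking. Finish while still holding that push, and leave the brush, tape roll and red bin alone.

Things in the scene. Friction and masses are not known exactly. Their poses are not given: they have to be found in the camera images.
- station: Marking station fixed on the bench: grey base plate 400 x 320 x 12 mm with bed, fence, stop and, behind the fence, a cream marking head 86 mm tall. Origin on the bench (z = 0) under the bed; x points across the bed to the fence, y along the fence away from the stop, z up. Bed, fence and stop have the same axes.
- bed: Flat steel bed plate, 220 mm (x) x 300 mm (y), on which the housing slides (friction about 0.5 to 0.7). Origin in the middle of its top face, at station (-10, 0, 24) mm. Its far edge meets the fence.
- fence: Fixed aluminium fence bar along the far edge of the bed, 34 mm high above it, 18 mm thick, from y = -80 to +190 mm, with a 40 mm wide window for the marking stylus. Origin at bed height in its near face (plane x = 0), mid-window, where the middle of the housing's back belongs: station (100, -40, 24) mm.
- stop: Fixed dark steel end stop on the bed, 80 mm along x, 30 mm thick, 28 mm tall, with a black knob on top (to 46 mm). Origin at bed height in the middle of its face that looks to +y (plane y = 0): station (55, -100, 24) mm.
- housing: Loose finned cast aluminium housing, about 0.45 kg, 94 mm (x) x 120 mm (y). Origin: centre of underside. Body 36 mm tall from x = -17 to 47 mm; flange 10 mm thick from x = -47 to -17 mm, towards the robot. It starts on the bed 20 to 100 mm off the fence, up to 110 mm off the stop, turned up to 0.3 rad. Seated: axes as the station's, origin at station (53, -40, 24) mm.
- housing_step (a point): Inner corner of the housing where the flange's top meets the upright wall of the main body, mid-length: housing (-17, 0, 10) mm. Axes as the housing.
- housing_back (a point): Middle of the housing's back face (the one for the fence), 12 mm up: housing (47, 0, 12) mm.
- housing_end (a point): Middle of the main body's end face that belongs against the stop, 12 mm up: housing (15, -60, 12) mm. The housing's centre of mass lies near housing (10, 0, 17) mm.
- airgun_grip (a point): Pistol air gun fixed on its side 75 mm above the bench, left of the bed. Point mid-way through grip and squeezed trigger. Axes: x along the grip to the barrel (its axis 58 mm away, radius 16), y to the back of the grip (face at y = 19 mm), z up. Trigger on the -y side: outermost at y = -34 mm at rest, -19 mm squeezed. Grip 26 mm tall; pipe elbow 80 mm off at -x; free below and beside.
- trigger (a joint): Angle of the air gun's sprung steel trigger, 50 mm long, hinged beside the barrel: 0 at rest, 0.34 rad fully squeezed. It swings level towards the grip; a spring returns it; squeezing takes about 2 to 5 N.
- brush: Bystander: hand brush lying on the bench to the right of the station. Leave alone.
- tape: Bystander: roll of amber tape, 90 mm across, 24 mm tall, flat on the bench beyond the air gun. Leave alone.
- bin: Bystander: open red steel bin 120 x 100 x 55 mm with spacers, on the bench to the right beyond the brush. Leave alone.
Things that resemble listed ones, but are neither listed nor needed, are in the scene too. There is more than one size of the housing; the job needs the middle-sized.

How it is judged:
On the way, in this order (a step that is already met when the one before it is completed fails the run):
1. the air gun's trigger is squeezed almost fully (over 0.27 rad) for 0.3 s while the housing is still more than 15 mm off the fence (value of joint trigger above 0.27 rad and x of housing_back in the frame of fence below -0.015 m), for 0.3 s.
2. the trigger is let go again (under 0.05 rad) (value of joint trigger below 0.05 rad), for 0.2 s.
At the end, for the whole second after the job is handed in: Housing at rest flat on the bed (2 mm, 0.02 rad), square to the fence within 0.02 rad, back within 2 mm of the fence, end within 3 mm of the stop, while the fingers push it: over 5 N from the fingers, over 3 N on the fence, over 10 N on the bed (weight included); trigger released (x of housing_back in the frame of fence above -0.002 m and y of housing_end in the frame of stop below 0.003 m and angle between the x axis of housing and the x axis of fence, either way round below 0.02 rad and angle between housing's own z axis and vertical below 0.02 rad and z of housing in the frame of bed below 0.002 m and contact force between housing and fence above 3 N and contact force between housing and bed above 10 N and contact force between the fingers and housing above 5 N and linear speed of housing below 0.01 m/s and value of joint trigger below 0.05 rad); the arm keeps its last pose, push and grip.
It fails at once if the brush is pushed more than 20 mm (distance of brush from where it was at the start of the episode above 0.02 m).
It fails at once if the tape is pushed more than 20 mm (distance of tape from where it was at the start of the episode above 0.02 m).
It fails at once if the bin is pushed more than 20 mm (distance of bin from where it was at the start of the episode above 0.02 m).
It also fails if it takes over 72 s, if anything falls off the work surface, if the arm or the gripper's body presses on something with over 40 N, if the wrist force passes 120 N, or if a joint passes its speed limit or range.

## Working session

There is one attempt and no reset: what is moved stays moved. The work goes in short steps, Python scripts to look and compute and a tool call to move; the robot and the scene stay as the last step left them, time stands still between calls to the robot, and variables do not carry over. Pictures are saved under pics/ and viewed, at most 10 in all, crops included, and the job is handed in when it is done.

Besides the shell and the picture viewer there is one more tool, called after "Request:" by a JSON object that holds its "method" and its "body", one argument or row to a line. play_rows: Moves the arm, as the interface text tells. Its arguments: {"type":"object","properties":{"translation":{"type":"array","items":{"type":"array","items":{"type":"number"}}},"delta_rot":{"type":"array","items":{"type":"array","items":{"type":"number"}}},"grip":{"type":"array","items":{"type":"number"}},"squeeze":{"type":"number"}},"required":["translation","delta_rot","grip"]}

```bash
mkdir -p pics; ls
cat > h.py <<'E'
import numpy as np, cv2
from scipy.spatial.transform import Rotation as R
from plant import r
def cal(n):
    c=r.get_calibration(n); return np.array(c["intrinsics"]),np.array(c["eye"]),np.array(c["rotation"]),c
def proj(n,P):
    K,e,Rm,_=cal(n); p=(np.atleast_2d(P)-e)@Rm; p=p*[1,-1,-1]; u=p@K.T; return u[:,:2]/u[:,2:]
def back(n,uv,z):
    K,e,Rm,_=cal(n); uv=np.atleast_2d(uv); d=np.c_[uv,np.ones(len(uv))]@np.linalg.inv(K).T*[1,-1,-1]@Rm.T
    return e+d*((z-e[2])/d[:,2])[:,None]
E
python3 - <<'E'
from h import *
a=r.snapshot("scene");cv2.imwrite("pics/a.png",a)
s=r.snapshot("side");cv2.imwrite("pics/s.png",s)
print(r.get_state())
for n in("scene","side"):
    print(n,cal(n)[3])
    for t in("station","bed","fence","stop","housing","airgun_grip","trigger","brush","tape","bin"):
        try: print(t,[(np.round(d["point"],3).tolist(),round(d["confidence"],2),proj(n,d["point"]).round().tolist()[0]) for d in r.look_for(n,t)])
        except Exception as e: print(t,e)
E
```

```text
pics
{'clock': 0.1, 'q': array([ 1.19878817,  0.68986288, -0.1944929 ,  1.56619391,  0.15728636,
        0.90247479, -0.21512569]), 'qd': array([ 2.95228778e-05, -3.92467253e-03,  4.29113813e-04, -1.56704992e-03,
        2.78903404e-04,  3.91402942e-04, -3.75289674e-04]), 'joint_torque': array([-3.25882262e-03, -5.28500783e+01, -1.27160367e+00, -1.53836846e+01,
       -5.25677903e-02,  1.89990591e-03,  5.61638535e-05]), 'tool_pos': array([ 0.24651318, -0.57385848,  0.30202497]), 'eef_rot': array([ 9.79483638e-01,  2.01522210e-01, -2.13988597e-04, -7.46089077e-04]), 'contact_force': array([-1.14599126, -0.96258122, -0.17475259]), 'moment': array([-0.00204018,  0.02950778,  0.03189453]), 'finger_force': 0.0, 'opening': 1.0005378135825433}
scene {'intrinsics': array([[520.64168345,   0.        , 277.4093199 ],
       [  0.        , 520.64168345, 211.60559536],
       [  0.        ,   0.        ,   1.        ]]), 'eye': array([ 1.24383127, -0.09207052,  1.00825811]), 'rotation': array([0.25649948, 0.22048348, 0.61300293, 0.71401853])}
station matmul: Input operand 1 has a mismatch in its
[... 2306 characters left out ...]
t operand 1 has a mismatch in its core dimension 0, with gufunc signature (n?,k),(k,m?)->(n?,m?) (size 4 is different from 3)
trigger matmul: Input operand 1 has a mismatch in its core dimension 0, with gufunc signature (n?,k),(k,m?)->(n?,m?) (size 4 is different from 3)
brush matmul: Input operand 1 has a mismatch in its core dimension 0, with gufunc signature (n?,k),(k,m?)->(n?,m?) (size 4 is different from 3)
tape matmul: Input operand 1 has a mismatch in its core dimension 0, with gufunc signature (n?,k),(k,m?)->(n?,m?) (size 4 is different from 3)
bin matmul: Input operand 1 has a mismatch in its core dimension 0, with gufunc signature (n?,k),(k,m?)->(n?,m?) (size 4 is different from 3)
```

View pics/a.png

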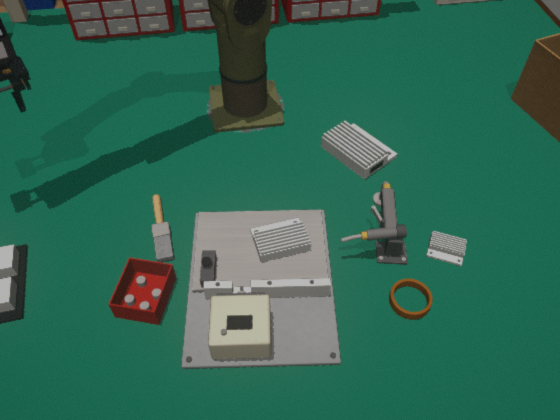

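View pics/s.png

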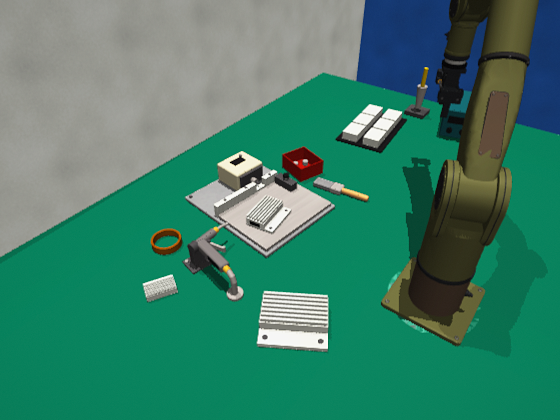

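Scene: middle-sized housing on the bed at (282,239); a large look-alike at (358,148) and a small one at (447,247), both on the bench. The air gun is at (390,225), the fence at (268,289), the stop at (208,268). The one on the bed fits the description ("starts on the bed").

```bash
sed -i 's/np.array(c\["rotation"\]),c/R.from_quat(c["rotation"]).as_matrix(),c/' h.py
python3 - <<'E'
from h import *
sil={}
for n in("scene","side"):
    r.snapshot(n)
    for t in("station","bed","fence","stop","housing","airgun_grip","trigger","brush","tape","bin"):
        L=r.look_for(n,t)
        print(n,t,[(np.round(d["point"],3).tolist(),round(d["confidence"],2),proj(n,d["point"]).round().astype(int).tolist()[0]) for d in L])
    for t in("station","bed","fence","stop","housing","airgun_grip","trigger"):
        for i,d in enumerate(r.silhouettes(n,t)):
            m=d["pixels"]; sil[f"{n}.{t}.{i}"]=m
            ys,xs=np.nonzero(m); print(n,t,i,round(d["confidence"],2),m.sum(),xs.min(),xs.max(),ys.min(),ys.max())
np.savez("sil.npz",**sil)
# enlarge crops
a=cv2.imread("pics/a.png");s=cv2.imread("pics/s.png")
A=cv2.resize(a[170:310,180:440],None,fx=3,fy=3,interpolation=3)
cv2.imwrite("pics/a2.png",A)
B=cv2.resize(s[150:310,140:340],None,fx=3.7,fy=3.7,interpolation=3)
cv2.imwrite("pics/s2.png",B)
E
```

```text
scene station [([0.688, -0.053, 0.019], 0.86, [256, 306]), ([0.598, -0.151, 0.049], 0.37, [207, 269])]
scene bed [([0.546, -0.044, 0.022], 0.69, [252, 250])]
scene fence [([0.665, -0.006, 0.051], 0.67, [276, 286])]
scene stop [([0.597, -0.149, 0.05], 0.74, [207, 268])]
scene housing [([0.546, 0.025, 0.058], 0.98, [282, 238]), ([0.604, 0.406, 0.018], 0.94, [447, 248]), ([0.274, 0.269, 0.043], 0.92, [356, 149])]
scene airgun_grip [([0.586, 0.274, 0.075], 0.73, [395, 234]), ([0.548, 0.021, 0.052], 0.63, [280, 240])]
scene trigger [([0.546, 0.026, 0.057], 0.22, [282, 238])]
scene brush [([0.467, -0.255, 0.017], 0.58, [160, 236])]
scene tape [([0.722, 0.282, 0.019], 0.77, [412, 298])]
scene bin [([0.611, -0.296, 0.02], 0.92, [142, 290])]
scene station 0 0.79 20657 181 340 210 368
scene station 1 0.38 115 371 384 207 226
scene bed 0 0.75 6897 192 327 209 291
scene bed 1 0.38 1894 250 310 219 261
scene fence 0 0.94 1752 204 330 278 298
scene stop 0 0.72 489 200 217 250 285
scene stop 1 0.35 3231 109 175 258 324
scene housing 0 0.7 964 427 466 232 264
scene housing 1 0.69 1888 251 310 218 26
[... 597 characters left out ...]
side trigger []
side brush [([0.442, -0.249, 0.021], 0.59, [337, 186])]
side tape [([0.718, 0.283, 0.015], 0.7, [165, 240])]
side bin [([0.626, -0.296, 0.028], 0.94, [301, 161])]
side station 0 0.93 7014 185 334 151 256
side station 1 0.55 1057 245 290 195 233
side bed 0 0.61 3011 219 330 182 249
side fence 0 0.67 754 213 276 171 215
side fence 1 0.2 442 313 368 178 200
side stop 0 0.54 277 275 296 172 190
side housing 0 0.93 3747 257 328 291 350
side housing 1 0.72 616 143 177 274 300
side housing 2 0.69 1032 246 290 196 232
side housing 3 0.55 963 282 322 146 179
side airgun_grip 0 0.67 1493 184 243 224 300
side airgun_grip 1 0.33 1059 245 289 196 231
side trigger 0 0.59 96 207 225 239 250
```

View pics/a2.png

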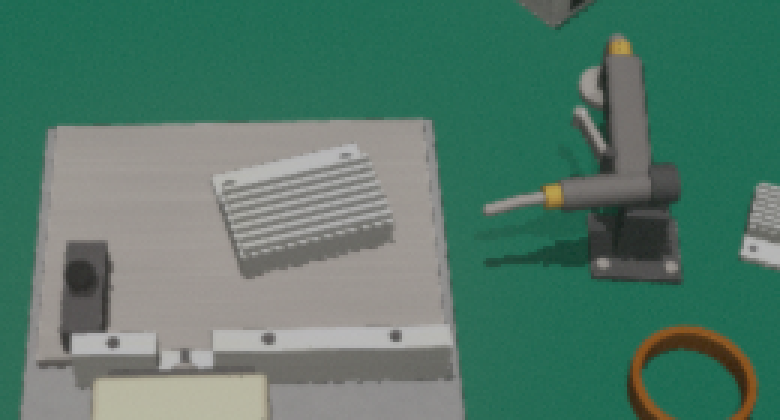

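View pics/s2.png

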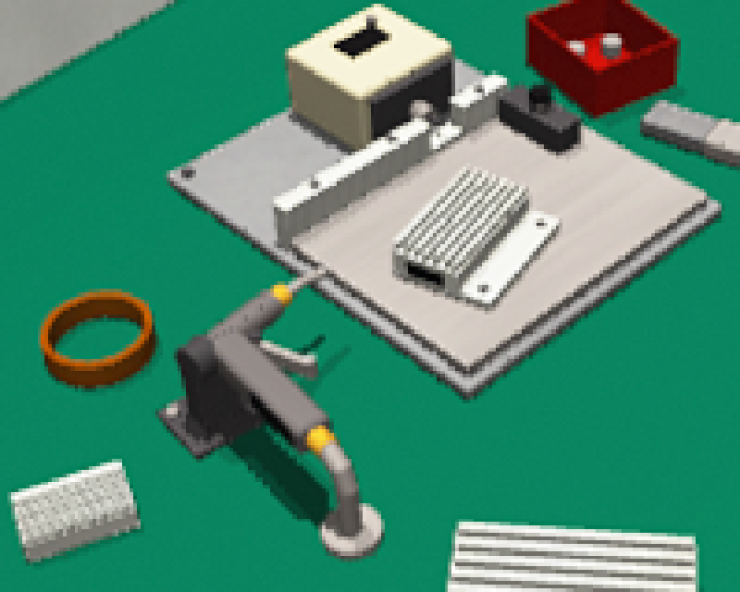

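Run:
```python
from h import *
from scipy.optimize import least_squares
ca=lambda x,y:(180+x/3-.33,170+y/3-.33); cs=lambda x,y:(140+x/3.7-.4,150+y/3.7-.4)
# (cam, local, px)
st=[("scene",(-.12,-.15,.024),ca(50,128)),("scene",(-.12,.15,.024),ca(431,122)),
("side",(-.12,.15,.024),cs(468,370)),("side",(-.12,-.15,.024),cs(707,203)),
("scene",(.1,-.12,.058),ca(74,334)),("scene",(.1,.15,.058),ca(451,325)),
("side",(.1,.15,.058),cs(287,212)),("side",(.1,-.12,.058),cs(507,81))]
ho=[("scene",(-.047,-.06,.010),ca(213,178)),("scene",(-.047,.06,.010),ca(357,145)),
("scene",(.047,-.06,.036),ca(243,258)),("scene",(.047,.06,.036),ca(392,222)),
("side",(-.047,.06,.010),cs(489,300)),("side",(-.047,-.06,.010),cs(560,219)),
("side",(.047,.06,.036),cs(396,247)),("side",(.047,-.06,.036),cs(466,168))]
def fit(pts,z,x0):
    def f(p):
        M=R.from_euler('z',p[2]).as_matrix(); o=[]
        for n,l,px in pts: o.append(proj(n,M@np.array(l)+[p[0],p[1],z])[0]-px)
        return np.ravel(o)
    s=least_squares(f,x0,loss='soft_l1'); print(s.x.round(4),f(s.x).reshape(-1,2).round(1).tolist()); return s.x
S=fit(st,0,[.56,-.04,0]); H=fit(ho,.024,[.53,.03,.2])
c,s=np.cos(S[2]),np.sin(S[2]); Rt=np.array([[c,-s],[s,c]])
print("housing in station",Rt.T@(H[:2]-S[:2]),H[2]-S[2], "seated world",S[:2]+Rt@[.053,-.04])
for n,c,pts in (("scene",ca,dict(barrelL=(560,195),barrelR=(665,185),gripend=(624,55),gripLtop=(608,60),gripRtop=(641,58),gripL=(610,160),gripR=(650,165),trigtip=(578,113),trighinge=(607,155))),
 ("side",cs,dict(gripend=(315,430),barrelback=(196,352),yellow=(282,293),trigtip=(312,366),trighinge=(262,348)))):
    for k,v in pts.items(): print(n,k,back(n,c(*v),.088 if k.startswith("gripL") or k.startswith("gripR") else .075).round(4))
```

```text
[ 0.5496 -0.0257 -0.1237] [[2.6, -0.6], [-2.2, -1.2], [-0.5, -1.0], [0.3, -2.6], [-0.2, -0.1], [0.5, -0.2], [-1.1, -0.6], [0.1, -0.6]]
[0.53   0.0229 0.1307] [[-0.6, -0.1], [-0.2, -0.2], [-0.6, -1.7], [1.1, -1.9], [-0.4, 0.1], [-0.4, -0.3], [-2.0, -2.1], [-0.5, -1.7]]
housing in station [-0.02547161  0.04584205] 0.2544691837734893 seated world [ 0.59727492 -0.07198167]
scene barrelL [[0.5788 0.211  0.075 ]]
scene barrelR [[0.5816 0.2914 0.075 ]]
scene gripend [[0.4495 0.2984 0.075 ]]
scene gripLtop [[0.4639 0.2789 0.088 ]]
scene gripRtop [[0.4658 0.3054 0.088 ]]
scene gripL [[0.5618 0.2524 0.088 ]]
scene gripR [[0.5709 0.2806 0.088 ]]
scene trigtip [[0.5031 0.2456 0.075 ]]
scene trighinge [[0.5471 0.2563 0.075 ]]
side gripend [[0.4618 0.2898 0.075 ]]
side barrelback [[0.5865 0.2853 0.075 ]]
side yellow [[0.5806 0.1997 0.075 ]]
side trigtip [[0.5071 0.2444 0.075 ]]
side trighinge [[0.55   0.2528 0.075 ]]
```

Request:
{"method": "play_rows", "body": {
  "translation": [
    [0,0,0],
    [0,0,0],
    [0,0,0],
    [0,0,0]
  ],
  "delta_rot": [
    [0,0,9.4],
    [0,0,9.4],
    [0,0,9.4],
    [0,0,9.4]
  ],
  "grip": [1,1,1,1]
}}

```text
clock: 3.4
tool_pos: [0.2468, -0.5742, 0.3028]
eef_rot: [0.992, -0.127, 0.0, 0.0]
contact_force: [0.2, -0.0, -1.2]
opening: 1.003
finger_force: 0.0
```

Request:
{"method": "play_rows", "body": {
  "translation": [
    [0.003,-0.03,0],
    [0.003,-0.045,0],
    [0.003,-0.045,0],
    [0.003,-0.045,0],
    [0.003,-0.045,0],
    [0.003,-0.045,0],
    [0.003,-0.045,0],
    [0.003,-0.045,0],
    [0.003,-0.045,0],
    [0.003,-0.045,0],
    [0.003,-0.045,0],
    [0.003,-0.045,0],
    [0.003,-0.045,0],
    [0.003,-0.045,0],
    [0.003,-0.045,0.01],
    [0.003,-0.045,0.01],
    [0.003,-0.045,0.01],
    [0.003,-0.045,0.01],
    [0.003,-0.03,0.01],
    [0,-0.02,0]
  ],
  "delta_rot": [
    [0,0,0],
    [0,0,0],
    [0,0,0],
    [0,0,0],
    [0,0,0],
    [0,0,0],
    [0,0,0],
    [0,0,0],
    [0,0,0],
    [0,0,0],
    [0,0,0],
    [0,0,0],
    [0,0,0],
    [0,0,0],
    [0,0,0],
    [0,0,0],
    [0,0,0],
    [0,0,0],
    [0,0,0],
    [0,0,0]
  ],
  "grip": [1,1,1,1,1,1,1,1,1,1,1,1,1,1,1,1,1,1,1,1]
}}

```text
clock: 5.9
tool_pos: [0.5113, 0.2318, 0.2521]
eef_rot: [0.992, -0.124, -0.001, 0.0]
contact_force: [0.3, -1.0, 0.2]
opening: 1.001
finger_force: 0.0
```

Run:
```python
from h import *
w=r.snapshot("wrist");cv2.imwrite("pics/w.png",w)
print(cal("wrist")[3], r.get_state()["tool_pos"])
np.savez("wc.npz",K=cal("wrist")[0],e=cal("wrist")[1],R=cal("wrist")[2])
for t in("airgun_grip","trigger"):
    print(t,[(np.round(d["point"],3).tolist(),round(d["confidence"],2),proj("wrist",d["point"]).round().tolist()[0]) for d in r.look_for("wrist",t)])
P=[[.5225,.27,.088],[.5785,.2557,.088],[.505,.245,.075]]
print(proj("wrist",P))
```

```text
{'intrinsics': array([[359.54512578,   0.        , 276.75802407],
       [  0.        , 359.54512578, 213.18373244],
       [  0.        ,   0.        ,   1.        ]]), 'eye': array([0.57703973, 0.21789167, 0.33482431]), 'rotation': array([ 0.08010754, -0.10523934,  0.78159667, -0.6096016 ])} [0.51181685 0.23458443 0.25256767]
airgun_grip [([0.568, 0.271, 0.086], 0.71, [203.0, 149.0]), ([0.566, 0.087, 0.023], 0.71, [432.0, 89.0])]
trigger [([0.533, 0.246, 0.081], 0.95, [248.0, 189.0])]
[[219.1489809  212.03631278]
 [215.58303036 128.69019857]
 [260.24162295 221.38856106]]
```

View pics/w.png

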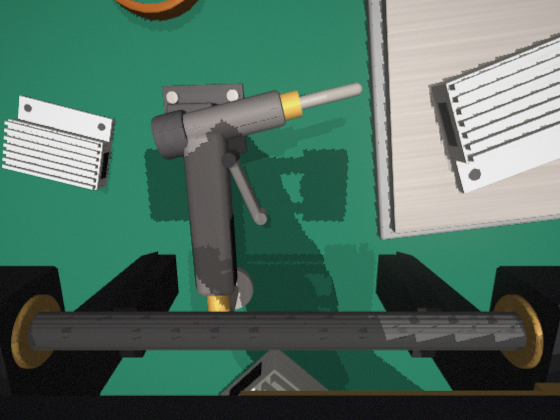

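Run:
```python
from h import *
b=lambda u,v,z:back("wrist",(u,v),z)[0]
L1,L2=b(186,165,.088),b(196,288,.088)
d=(L1-L2)/np.linalg.norm(L1-L2); print("back edge",L1,L2,"yaw",np.arctan2(d[1],d[0]))
B1,B2=b(160,133,.075),b(285,108,.075); bd=(B2-B1)/np.linalg.norm(B2-B1); print("barrel",B1,B2,np.arctan2(bd[0],-bd[1]))
B1t,B2t=b(160,133,.088),b(285,108,.088);print("barrel@88",B1t,B2t)
tip=b(262,218,.075);tipo=b(267,217,.075);hin=b(230,158,.075);print("trig",tip,tipo,hin)
n=np.array([-d[1],d[0],0])
# origin: back line offset -19 mm; along: 58mm before barrel axis
A=np.array([[d[0],-bd[0]],[d[1],-bd[1]]]); base=(L1-.019*n)
s=np.linalg.solve(A,(B1-base)[:2]); I=base+s[0]*d; O=I-.058*d; print("O slanted",O)
q=np.array([bd[1]*-1,bd[0]]); 
perp=np.array([-bd[1],bd[0]]); perp*=np.sign(perp@d[:2]); 
dist=lambda P:abs((P-B1)[:2]@perp); print("perp dist O",dist(O))
for nm,P in(("tip",tip),("tipo",tipo),("hinge",hin)): print(nm,(P-O)@d,(P-O)@n)
```

```text
back edge [0.56022224 0.28246341 0.088     ] [0.46987162 0.30401694 0.088     ] yaw -0.2341775636227372
barrel [0.58545803 0.29685868 0.075     ] [0.58011341 0.20709963 0.075     ] -0.05947382637123369
barrel@88 [0.58501445 0.29271105 0.088     ] [0.57993682 0.20743592 0.088     ]
trig [0.50724273 0.24302999 0.075     ] [0.50707085 0.23918424 0.075     ] [0.55634544 0.25380262 0.075     ]
O slanted [0.52669572 0.27092816 0.088     ]
perp dist O 0.05711712849175424
tip -0.012448454699854837 -0.031650636202119255
tipo -0.011723266949617627 -0.0354313010756827
hinge 0.03281430556817053 -0.00977809658476448
```

Request:
{"method": "play_rows", "body": {
  "translation": [
    [0.001,-0.02,0],
    [0.001,-0.019,0],
    [0,0,0.01],
    [0,0,0.03],
    [0,0,0.03],
    [0,0,0.03],
    [0,0,0.02],
    [0,0,0.012],
    [0,0,0],
    [0,0,0]
  ],
  "delta_rot": [
    [0,0,0],
    [0,0,0],
    [0,0,0],
    [0,0,0],
    [0,0,0],
    [0,0,0],
    [0,0,0],
    [0,0,0],
    [0,0,0],
    [0,0,0]
  ],
  "grip": [1,1,1,1,1,1,1,1,1,1]
}}

```text
clock: 7.3
tool_pos: [0.5234, 0.2673, 0.1214]
eef_rot: [0.992, -0.125, 0.001, -0.0]
contact_force: [-0.1, -0.6, 0.7]
opening: 0.999
finger_force: 0.0
```

Request:
{"method": "play_rows", "body": {
  "translation": [
    [0,0,0],
    [0,0,0],
    [0,0,0],
    [0,0,0],
    [0,0,0],
    [0,0,0],
    [0,0,0],
    [0,0,0],
    [0,0,0],
    [0,0,0],
    [0,0,0],
    [0,0,0]
  ],
  "delta_rot": [
    [0,0,0],
    [0,0,0],
    [0,0,0],
    [0,0,0],
    [0,0,0],
    [0,0,0],
    [0,0,0],
    [0,0,0],
    [0,0,0],
    [0,0,0],
    [0,0,0],
    [0,0,0]
  ],
  "grip": [-1,-1,-1,-1,-1,-1,-1,-1,-1,-1,-1,-1],
  "squeeze": 20
}}

```text
clock: 8.8
tool_pos: [0.5243, 0.2746, 0.1205]
eef_rot: [0.993, -0.122, 0.002, -0.005]
contact_force: [3.5, 13.3, -9.6]
opening: 0.417
finger_force: 18.9
```

Request:
{"method": "play_rows", "body": {
  "translation": [
    [0,0,0],
    [0,0,0],
    [0,0,0],
    [0,0,0],
    [0,0,0],
    [0,0,0]
  ],
  "delta_rot": [
    [0,0,0],
    [0,0,0],
    [0,0,0],
    [0,0,0],
    [0,0,0],
    [0,0,0]
  ],
  "grip": [-1,-1,-1,-1,-1,-1],
  "squeeze": 30
}}

```text
clock: 9.55
tool_pos: [0.5244, 0.275, 0.1205]
eef_rot: [0.993, -0.121, 0.002, -0.006]
contact_force: [5.1, 13.0, -10.2]
opening: 0.409
finger_force: 29.6
```

Run:
```python
from h import *
w=r.snapshot("wrist");s=r.snapshot("side")
A=cv2.resize(w[90:310,130:330],None,fx=2,fy=2);B=cv2.resize(s[210:300,170:260],None,fx=4.8,fy=4.8,interpolation=3)
h=min(A.shape[0],B.shape[0]);cv2.imwrite("pics/q.png",np.hstack([A[:h],B[:h,:390]]))
```

```text
(no output)
```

View pics/q.png

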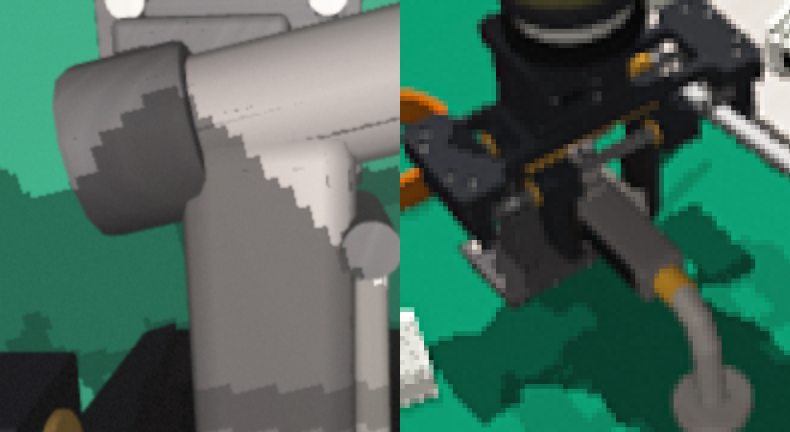

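Trigger lies parallel to the grip and the opening is 36 mm, so it is squeezed fully. Releasing.

Request:
{"method": "play_rows", "body": {
  "translation": [
    [0,0,0],
    [0,0,0],
    [0,0,0],
    [0,0,0],
    [0,0,0],
    [0,0,0],
    [0,0,-0.02],
    [0,0,-0.04],
    [0,0,-0.04],
    [0,0,-0.03],
    [-0.01,0.03,0],
    [-0.01,0.045,0],
    [-0.01,0.045,0],
    [0,0.045,0],
    [0,0.03,0],
    [0,0.02,0],
    [0,0,0]
  ],
  "delta_rot": [
    [0,0,0],
    [0,0,0],
    [0,0,0],
    [0,0,0],
    [0,0,0],
    [0,0,0],
    [0,0,0],
    [0,0,0],
    [0,0,0],
    [0,0,0],
    [0,0,0],
    [0,0,0],
    [0,0,0],
    [0,0,0],
    [0,0,0],
    [0,0,0],
    [0,0,0]
  ],
  "grip": [1,1,1,1,1,1,1,1,1,1,1,1,1,1,1,1,1]
}}

```text
clock: 11.78
tool_pos: [0.4402, 0.0654, 0.2508]
eef_rot: [0.992, -0.126, -0.0, 0.0]
contact_force: [0.7, 1.1, 0.3]
opening: 1.001
finger_force: 0.0
```

Run:
```python
from h import *
w=r.snapshot("wrist");cv2.imwrite("pics/w2.png",w)
s=r.get_state();print(s["tool_pos"],s["eef_rot"],s["q"])
S=np.array([.5496,-.0257,-.1237]);H=np.array([.53,.0229,.1307])
def T(p,l,z): return R.from_euler('z',p[2]).as_matrix()@np.array(l)+[p[0],p[1],z]
print(proj("wrist",[T(H,l,.024) for l in((-.047,-.06,.01),(-.047,.06,.01),(.047,-.06,.036),(.047,.06,.036),(-.017,-.06,.036),(-.017,.06,.036))]).round(1).tolist())
print(proj("wrist",[T(S,l,0) for l in((.1,-.12,.058),(.1,.15,.058),(.1,0,.024),(.015,-.1,.052),(.095,-.1,.052),(-.12,.15,.024),(-.12,-.15,.024))]).round(1).tolist())
```

```text
[0.44074061 0.06671802 0.25085178] [ 9.92108709e-01 -1.25380474e-01  1.37058250e-04 -1.63569388e-04] [-0.29182178  0.55811432  0.05879976  2.15062046 -0.0745194   0.43432096
 -1.99653623]
[[394.2, 104.1], [255.3, 160.5], [365.0, -34.6], [200.7, 39.1], [393.3, 61.8], [237.5, 126.9]]
[[553.4, -182.6], [121.0, -114.7], [346.7, -117.5], [508.5, -17.8], [513.6, -160.1], [196.6, 205.6], [541.0, 162.5]]
```

View pics/w2.png

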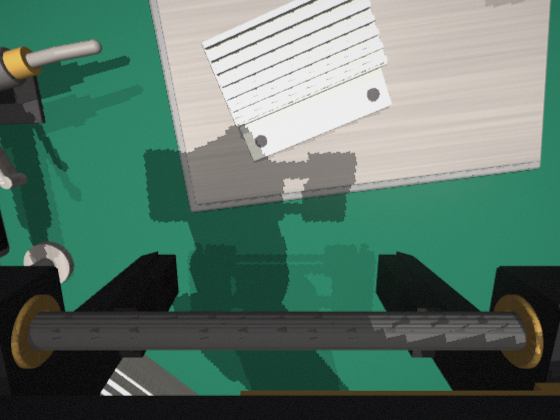

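Request:
{"method": "play_rows", "body": {
  "translation": [
    [0.025,0.004,0],
    [0.037,0.005,0],
    [0.037,0.005,0],
    [0.012,0.001,0],
    [0,0,0],
    [0,0,0],
    [0,0,0],
    [0,0,0],
    [0,0,0],
    [0,0,0],
    [0,0,0],
    [0,0,0],
    [0,0,0],
    [0,0,0],
    [0,0,0],
    [0,0,0],
    [0,0,0]
  ],
  "delta_rot": [
    [0,0,0],
    [0,0,0],
    [0,0,0],
    [0,0,0],
    [0,0,-10],
    [0,0,-10],
    [0,0,-10],
    [0,0,-10],
    [0,0,-10],
    [0,0,-10],
    [0,0,-10],
    [0,0,-10],
    [0,0,-10],
    [0,0,-10],
    [0,0,-10],
    [0,0,-2],
    [0,0,0]
  ],
  "grip": [1,1,1,1,1,1,1,1,1,1,1,1,1,1,1,1,1]
}}

```text
clock: 13.95
tool_pos: [0.5441, 0.0253, 0.2507]
eef_rot: [0.659, 0.752, -0.0, -0.0]
contact_force: [-0.3, 0.1, -0.2]
opening: 1.0
finger_force: 0.0
```

```bash
cat >> h.py <<'E'
def rep(tx,ty,tz,tyaw):
    s=r.get_state(); M=R.from_quat(s["eef_rot"]).as_matrix(); y=np.arctan2(M[1,0],M[0,0])
    d=M.T@(np.array([tx,ty,tz])-s["tool_pos"]); dy=(tyaw-y+np.pi)%(2*np.pi)-np.pi
    print("clk",s["clock"],"pos",s["tool_pos"].round(4),"yaw",round(y,4),"q",s["q"].round(2),"F",s["contact_force"].round(1)); print("tool d",d.round(4),"rotz deg",round(-np.degrees(dy),2))
E
python3 -c "
from h import *
rep(.5449,.0249,.110,1.7015)
r.snapshot('side');r.snapshot('scene')
for n in('side','scene'):print(max(( (d['pixels'].sum(),np.argwhere(d['pixels']).min(0).tolist(),np.argwhere(d['pixels']).max(0).tolist()) for d in r.silhouettes(n,'trigger')),default=None))"
```

```text
clk 13.95 pos [0.5441 0.0253 0.2507] yaw 1.7032 q [ 0.18  0.7  -0.52  1.85  0.5   0.73 -0.49] F [-0.3  0.1 -0.2]
tool d [-0.0006  0.0008  0.1407] rotz deg 0.09
(np.int64(1071), [195, 246], [233, 290])
(np.int64(101), [206, 371], [225, 384])
```

Request:
{"method": "play_rows", "body": {
  "translation": [
    [0,0.001,0.01],
    [0,0,0.03],
    [0,0,0.04],
    [0,0,0.03],
    [0,0,0.02],
    [0,0,0.01],
    [0,0,0],
    [0,0,0]
  ],
  "delta_rot": [
    [0,0,0],
    [0,0,0],
    [0,0,0],
    [0,0,0],
    [0,0,0],
    [0,0,0],
    [0,0,0],
    [0,0,0]
  ],
  "grip": [1,1,1,1,1,1,1,1]
}}

```text
clock: 15.15
tool_pos: [0.5459, 0.0249, 0.1113]
eef_rot: [0.658, 0.753, 0.0, 0.0]
contact_force: [0.4, 0.3, 0.3]
opening: 1.0
finger_force: 0.0
```

Request:
{"method": "play_rows", "body": {
  "translation": [
    [0,0,0],
    [0,0,0],
    [0,0,0],
    [0,0,0],
    [0,0,0],
    [0,0,0],
    [0,0,0],
    [0,0,0]
  ],
  "delta_rot": [
    [0,0,0],
    [0,0,0],
    [0,0,0],
    [0,0,0],
    [0,0,0],
    [0,0,0],
    [0,0,0],
    [0,0,0]
  ],
  "grip": [-1,-1,-1,-1,-1,-1,-1,-1],
  "squeeze": 30
}}

```text
clock: 16.15
tool_pos: [0.545, 0.0246, 0.111]
eef_rot: [0.658, 0.753, -0.001, -0.0]
contact_force: [-2.4, 0.6, 6.0]
opening: 0.723
finger_force: 30.0
```

```bash
python3 -c "
from h import *
S=np.array([.5496,-.0257,-.1237])
c,s=np.cos(S[2]),np.sin(S[2])
def W(x,y): return S[0]+c*x-s*y, S[1]+s*x+c*y
# body centre target: housing origin station (24,-22): 29 off fence, 18 off stop
print(W(.053,-.04))
x,y=W(.024+.015,-.022); rep(x,y,.110,1.447)
x,y=W(.024+.015,-.04); rep(x,y,.110,1.447)
M=R.from_euler('z',1.447).as_matrix();print('tool x after',M[:2,0])
"
```

```text
(np.float64(0.5972596311570587), np.float64(-0.07193374912304992))
clk 16.15 pos [0.545  0.0246 0.111 ] yaw 1.7042 q [ 0.07  0.91 -0.33  1.93  0.68  0.42 -0.65] F [-2.4  0.6  6. ]
tool d [-0.0816  0.03    0.001 ] rotz deg 14.74
clk 16.15 pos [0.545  0.0246 0.111 ] yaw 1.7042 q [ 0.07  0.91 -0.33  1.93  0.68  0.42 -0.65] F [-2.4  0.6  6. ]
tool d [-0.099   0.0254  0.001 ] rotz deg 14.74
tool x after [0.12348036 0.99234702]
```

Request:
{"method": "play_rows", "body": {
  "translation": [
    [0,0,0],
    [0,0,0],
    [0,0,0],
    [-0.01,0.006,0],
    [-0.012,0.009,0],
    [-0.012,0.009,0],
    [-0.012,0.009,0],
    [-0.012,0.009,0],
    [-0.01,0.008,0],
    [-0.003,0,0],
    [0,0,0]
  ],
  "delta_rot": [
    [0,0,5],
    [0,0,5],
    [0,0,4.74],
    [0,0,0],
    [0,0,0],
    [0,0,0],
    [0,0,0],
    [0,0,0],
    [0,0,0],
    [0,0,0],
    [0,0,0]
  ],
  "grip": [-1,-1,-1,-1,-1,-1,-1,-1,-1,-1,-1]
}}

```text
clock: 17.52
tool_pos: [0.5876, -0.0509, 0.1112]
eef_rot: [0.749, 0.662, 0.002, 0.0]
contact_force: [1.3, 4.4, 3.6]
opening: 0.723
finger_force: 30.0
```

Request:
{"method": "play_rows", "body": {
  "translation": [
    [-0.005,0,0],
    [-0.005,0,0],
    [-0.003,0,0],
    [-0.002,0,0],
    [0,0,0]
  ],
  "delta_rot": [
    [0,0,0],
    [0,0,0],
    [0,0,0],
    [0,0,0],
    [0,0,0]
  ],
  "grip": [-1,-1,-1,-1,-1]
}}

```text
clock: 18.15
tool_pos: [0.5852, -0.0656, 0.1111]
eef_rot: [0.749, 0.662, 0.001, -0.0]
contact_force: [0.1, 5.0, 4.7]
opening: 0.727
finger_force: 30.0
```

```bash
cat >> h.py <<'E'
S=np.array([.5496,-.0257,-.1237]); Q=R.from_euler('z',S[2]).as_matrix()
def stn():
    s=r.get_state(); M=R.from_quat(s["eef_rot"]).as_matrix()
    print("clk",s["clock"],"TCP station mm",(Q.T@(s["tool_pos"]-[S[0],S[1],0])*1e3).round(1),"yaw rel",round(np.arctan2(M[1,0],M[0,0])-S[2],4),"F station",(Q.T@s["contact_force"]).round(1),"open",round(s["opening"]*88,1),"tilt",np.degrees(M[:2,2]).round(2))
E
python3 - <<'E'
from h import *
stn()
a=r.snapshot("scene");cv2.imwrite("pics/b.png",cv2.resize(a[195:305,180:340],None,fx=5,fy=5,interpolation=3))
E
```

```text
clk 18.15 TCP station mm [ 40.2 -35.2 111.1] yaw rel 1.5717 F station [-0.5  5.   4.7] open 63.9 tilt [0.1 0.1]
```

View pics/b.png

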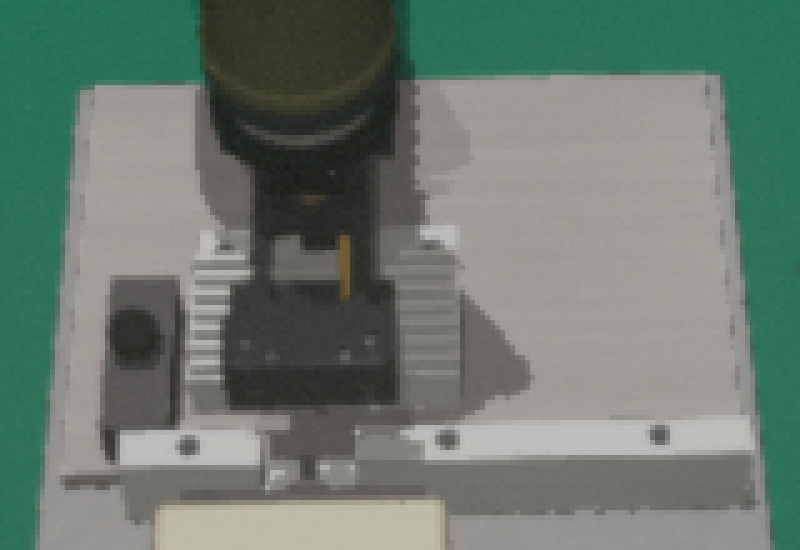

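Housing is square in the grip, a few mm short of the stop (right of it, px ~185). Creeping to contact.

Request:
{"method": "play_rows", "body": {
  "translation": [
    [-0.002,0,0],
    [-0.002,0,0],
    [-0.001,0,0],
    [0,0,0]
  ],
  "delta_rot": [
    [0,0,0],
    [0,0,0],
    [0,0,0],
    [0,0,0]
  ],
  "grip": [-1,-1,-1,-1]
}}

```text
clock: 18.7
tool_pos: [0.5844, -0.0705, 0.1111]
eef_rot: [0.749, 0.662, 0.001, -0.0]
contact_force: [1.3, 5.4, 6.0]
opening: 0.722
finger_force: 30.0
```

Request:
{"method": "play_rows", "body": {
  "translation": [
    [-0.001,0,0],
    [-0.001,0,0],
    [0,0,0]
  ],
  "delta_rot": [
    [0,0,0],
    [0,0,0],
    [0,0,0]
  ],
  "grip": [-1,-1,-1]
}}

```text
clock: 19.08
tool_pos: [0.5842, -0.0722, 0.1111]
eef_rot: [0.749, 0.663, 0.001, -0.0]
contact_force: [1.6, 5.5, 5.0]
opening: 0.718
finger_force: 30.0
```

```bash
python3 -c "
from h import *
stn()"
```

```text
clk 19.075 TCP station mm [ 40.1 -41.8 111.1] yaw rel 1.572 F station [0.9 5.6 5. ] open 63.2 tilt [0.09 0.12]
```

Request:
{"method": "play_rows", "body": {
  "translation": [
    [-0.001,0,0],
    [-0.001,0,0],
    [0,0,0]
  ],
  "delta_rot": [
    [0,0,0],
    [0,0,0],
    [0,0,0]
  ],
  "grip": [-1,-1,-1]
}}

```text
clock: 19.45
tool_pos: [0.5842, -0.0723, 0.1111]
eef_rot: [0.749, 0.663, 0.002, -0.001]
contact_force: [0.4, 8.3, 5.0]
opening: 0.723
finger_force: 30.0
```

Request:
{"method": "play_rows", "body": {
  "translation": [
    [-0.001,0,0],
    [-0.001,0,0],
    [0,0,0]
  ],
  "delta_rot": [
    [0,0,0],
    [0,0,0],
    [0,0,0]
  ],
  "grip": [-1,-1,-1]
}}

```text
clock: 19.82
tool_pos: [0.5841, -0.0725, 0.1111]
eef_rot: [0.748, 0.663, 0.003, -0.002]
contact_force: [1.4, 12.0, 5.1]
opening: 0.722
finger_force: 30.0
```

Request:
{"method": "play_rows", "body": {
  "translation": [
    [-0.001,0,0],
    [-0.001,0,0],
    [0,0,0]
  ],
  "delta_rot": [
    [0,0,0],
    [0,0,0],
    [0,0,0]
  ],
  "grip": [-1,-1,-1]
}}

```text
clock: 20.2
tool_pos: [0.584, -0.0727, 0.1112]
eef_rot: [0.748, 0.664, 0.005, -0.003]
contact_force: [1.3, 14.8, 4.6]
opening: 0.72
finger_force: 30.0
```

Request:
{"method": "play_rows", "body": {
  "translation": [
    [0.002,0,0],
    [0.002,0,0],
    [0,0,0],
    [0,0,0],
    [0,0,0],
    [0,0,0],
    [0,0,-0.01],
    [0,0,-0.03],
    [0,0,-0.03],
    [0,0,-0.02],
    [0,-0.02,0],
    [0,-0.026,0],
    [0,0,0]
  ],
  "delta_rot": [
    [0,0,0],
    [0,0,0],
    [0,0,0],
    [0,0,0],
    [0,0,0],
    [0,0,0],
    [0,0,0],
    [0,0,0],
    [0,0,0],
    [0,0,0],
    [0,0,0],
    [0,0,0],
    [0,0,0]
  ],
  "grip": [-1,-1,-1,0.7,0.7,0.7,0.7,0.7,0.7,0.7,0.7,0.7,0.7]
}}

```text
clock: 21.82
tool_pos: [0.5362, -0.0702, 0.2014]
eef_rot: [0.749, 0.662, -0.001, -0.0]
contact_force: [-0.6, -0.6, 0.0]
opening: 0.851
finger_force: 0.0
```

Request:
{"method": "play_rows", "body": {
  "translation": [
    [0,0,0],
    [0,0,0],
    [0,0,0],
    [0,0,0],
    [0,0,0],
    [0,0,0],
    [0,0,0],
    [0,0,0],
    [0,0,0],
    [0,0,0],
    [0,0,0]
  ],
  "delta_rot": [
    [0,0,10],
    [0,0,10],
    [0,0,10],
    [0,0,10],
    [0,0,10],
    [0,0,10],
    [0,0,10],
    [0,0,10],
    [0,0,10],
    [0,0,0],
    [0,0,0]
  ],
  "grip": [-0.2,-0.2,-0.2,-0.2,-0.2,-0.2,-0.2,-0.2,-0.2,-0.2,-0.2]
}}

```text
clock: 23.2
tool_pos: [0.5383, -0.0699, 0.2008]
eef_rot: [0.998, -0.06, 0.0, -0.0]
contact_force: [0.5, -0.3, -0.5]
opening: 0.399
finger_force: 0.0
```

Run:
```python
from h import *
stn()
w=r.snapshot("wrist");cv2.imwrite("pics/w3.png",w)
T=lambda x,y,z:Q@[x,y,z]+[S[0],S[1],0]
print(proj("wrist",[T(.008-.03,-.1,.034),T(.008-.03,.02,.034),T(.008,-.1,.06),T(.008,.02,.06),T(.072,-.1,.06),T(.072,.02,.06),T(.1,-.12,.058),T(.1,.15,.058)]).round(0).tolist())
```

```text
clk 23.2 TCP station mm [ -5.8 -45.3 200.8] yaw rel 0.0033 F station [ 0.6 -0.3 -0.5] open 35.1 tilt [0.05 0.01]
[[352.0, 234.0], [187.0, 234.0], [363.0, 203.0], [174.0, 202.0], [370.0, 97.0], [167.0, 97.0], [407.0, 47.0], [-62.0, 45.0]]
```

View pics/w3.png

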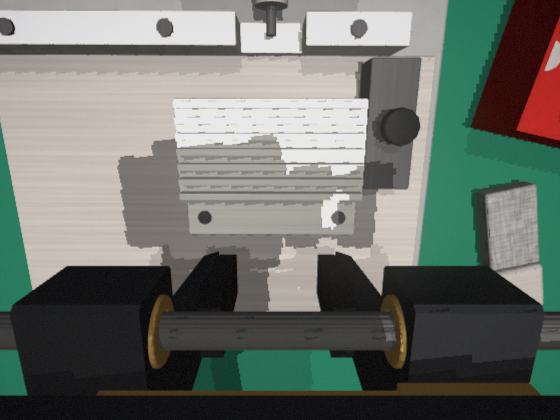

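Request:
{"method": "play_rows", "body": {
  "translation": [
    [0,-0.004,0.01],
    [0,0,0.03],
    [0,0,0.03],
    [0,0,0.02],
    [0,0,0.009],
    [0,0,0],
    [0.005,0,0],
    [0.005,0,0],
    [0.004,0,0],
    [0,0,0]
  ],
  "delta_rot": [
    [0,0,0],
    [0,0,0],
    [0,0,0],
    [0,0,0],
    [0,0,0],
    [0,0,0],
    [0,0,0],
    [0,0,0],
    [0,0,0],
    [0,0,0]
  ],
  "grip": [-0.2,-0.2,-0.2,-0.2,-0.2,-0.2,-0.2,-0.2,-0.2,-0.2]
}}

```text
clock: 24.5
tool_pos: [0.5517, -0.0676, 0.1021]
eef_rot: [0.998, -0.062, -0.001, -0.0]
contact_force: [-3.8, 0.4, 3.2]
opening: 0.401
finger_force: 1.8
```

Request:
{"method": "play_rows", "body": {
  "translation": [
    [0.005,0,0],
    [0.006,0,0],
    [0.006,0,0],
    [0.004,0,0],
    [0,0,0]
  ],
  "delta_rot": [
    [0,0,0],
    [0,0,0],
    [0,0,0],
    [0,0,0],
    [0,0,0]
  ],
  "grip": [-0.2,-0.2,-0.2,-0.2,-0.2]
}}

```text
clock: 25.12
tool_pos: [0.5708, -0.0701, 0.1018]
eef_rot: [0.998, -0.062, -0.003, -0.0]
contact_force: [-7.5, 1.6, 4.3]
opening: 0.401
finger_force: 3.7
```

```bash
python3 -c "
from h import *
stn()"
```

```text
clk 25.125 TCP station mm [ 26.5 -41.4 101.8] yaw rel -0.0001 F station [-7.6  0.7  4.3] open 35.3 tilt [-0.29  0.03]
```

Request:
{"method": "play_rows", "body": {
  "translation": [
    [0.002,0,0],
    [0.002,0,0],
    [0,0,0]
  ],
  "delta_rot": [
    [0,0,0],
    [0,0,0],
    [0,0,0]
  ],
  "grip": [-0.2,-0.2,-0.2]
}}

```text
clock: 25.5
tool_pos: [0.5712, -0.0701, 0.1016]
eef_rot: [0.998, -0.062, -0.007, -0.0]
contact_force: [-14.4, 2.4, 11.7]
opening: 0.404
finger_force: 7.1
```

Request:
{"method": "play_rows", "body": {
  "translation": [
    [0.002,0,0],
    [0.001,0,0],
    [0,0,0]
  ],
  "delta_rot": [
    [0,0,0],
    [0,0,0],
    [0,0,0]
  ],
  "grip": [-0.2,-0.2,-0.2]
}}

```text
clock: 25.88
tool_pos: [0.5716, -0.0702, 0.1015]
eef_rot: [0.998, -0.062, -0.01, -0.0]
contact_force: [-18.4, 3.9, 17.3]
opening: 0.401
finger_force: 9.8
```

```bash
python3 -c "
from h import *
stn()"
```

```text
clk 25.875 TCP station mm [ 27.3 -41.4 101.5] yaw rel -0.0 F station [-18.7   1.6  17.3] open 35.3 tilt [-1.09  0.1 ]
```

Request:
{"method": "play_rows", "body": {
  "translation": [
    [-0.001,0,-0.002],
    [0,0,0],
    [0,0,0]
  ],
  "delta_rot": [
    [0,0,0],
    [0,0,0],
    [0,0,0]
  ],
  "grip": [-0.2,-0.2,-0.2]
}}

```text
clock: 26.25
tool_pos: [0.5715, -0.0702, 0.1017]
eef_rot: [0.998, -0.062, -0.009, -0.0]
contact_force: [-13.9, 2.5, -0.2]
opening: 0.402
finger_force: 6.8
```

Run:
```python
from h import *
stn()
w=r.snapshot("wrist")
a=r.snapshot("scene")
T=lambda x,y,z:Q@[x,y,z]+[S[0],S[1],0]
P=[T(.1,-.1,.06),T(.1,.02,.06),T(.036,-.1,.034),T(.095,-.1,.052),T(.015,-.1,.052)]
print(proj("wrist",P).round(0).tolist())
A=cv2.resize(w[0:250,60:500],(460,261)); 
A=cv2.resize(w[0:240,:],(800,343)); B=cv2.resize(a[230:305,195:335],(467,250),interpolation=3)
C=np.zeros((597,800,3),np.uint8);C[:343]=A;C[345:595,:467]=B
cv2.imwrite("pics/f.png",C)
```

```text
clk 26.25 TCP station mm [ 27.2 -41.4 101.7] yaw rel 0.0001 F station [-14.1   0.7  -0.2] open 35.4 tilt [-1.    0.09]
[[457.0, 96.0], [87.0, 96.0], [409.0, 249.0], [444.0, 111.0], [419.0, 313.0]]
```

View pics/f.png

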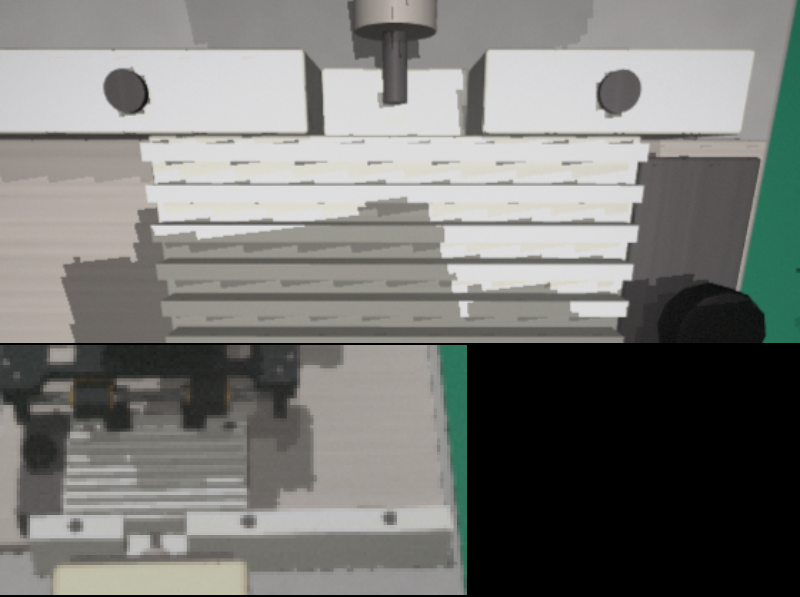

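The housing is flush with the fence, square, and against the stop. Setting the final diagonal force.

Request:
{"method": "play_rows", "body": {
  "translation": [
    [0.0003,0,0.0015],
    [0,0,0],
    [0,0,0],
    [0,0,0],
    [0,0,0],
    [0,0,0]
  ],
  "delta_rot": [
    [0,0,0],
    [0,0,0],
    [0,0,0],
    [0,0,0],
    [0,0,0],
    [0,0,0]
  ],
  "grip": [-0.2,-0.2,-0.2,-0.2,-0.2,-0.2]
}}

```text
clock: 27.1
tool_pos: [0.5715, -0.0702, 0.1013]
eef_rot: [0.998, -0.062, -0.009, -0.0]
contact_force: [-15.8, 3.5, 9.5]
opening: 0.399
finger_force: 8.4
```

```bash
python3 -c "
from h import *
stn()"
```

```text
clk 27.1 TCP station mm [ 27.2 -41.4 101.3] yaw rel 0.0 F station [-16.1   1.5   9.5] open 35.1 tilt [-1.02  0.09]
```

Request:
{"method": "play_rows", "body": {
  "translation": [
    [0,0,0.0005],
    [0,0,0],
    [0,0,0],
    [0,0,0]
  ],
  "delta_rot": [
    [0,0,0],
    [0,0,0],
    [0,0,0],
    [0,0,0]
  ],
  "grip": [-0.2,-0.2,-0.2,-0.2]
}}

```text
clock: 27.6
tool_pos: [0.5715, -0.0702, 0.1013]
eef_rot: [0.998, -0.062, -0.009, -0.0]
contact_force: [-17.2, 3.1, 13.7]
opening: 0.401
finger_force: 8.8
```

```bash
python3 -c "
from h import *
stn()
print(r.finish_job())"
```

```text
clk 27.6 TCP station mm [ 27.2 -41.4 101.3] yaw rel -0.0001 F station [-17.4   1.   13.7] open 35.2 tilt [-1.01  0.09]
the job is handed in; nothing more can be done
None
```

I handed the job in at 27.6 s: the air gun trigger was squeezed fully and let go, and the housing sits square against the fence and stop, with the fingers holding about 17 N into the fence and 14 N down (a little over the asked 15 N and 10 N); no verdict was returned.

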